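Snap the suction lance into its spring clips

TASK

Tidy the depowdering booth: pick up the black suction lance and press it down into the two spring clips of its sprung rest, its orange cuff at the rail's yellow end, until both clips have snapped around the shaft and it lies fully home and level. Press slowly and only as hard as the clips need, feeling for the snap: the rail gives way on soft buffers and must not be driven down towards its stops. Leave the lance free in its clips and the other things undisturbed.

Things in the scene. Friction and masses are not known exactly. Their poses are not given: they have to be found in the camera images.
- lance_mid (a point): The suction lance, loose, about 0.11 to 0.22 kg, 257 mm long: middle of its straight round black shaft, on the shaft's axis. x runs along the axis from the cuff to the tip, z up as it lies on the table. The shaft is 24 mm in diameter and bare from 80 mm behind to 80 mm ahead of this point; grasp it here, across the shaft. It starts lying on the table on its cuff and flat tip, the axis 16 mm above the table.
- lance_cuff (a point): Centre of the lance's orange cuff (round, 32 mm diameter, 40 mm long), on the axis, 100 mm behind lance_mid. The cuff is too thick for the clips.
- lance_tip (a point): Point on the axis at the root of the lance's flat black crevice tip (44 mm wide), 100 mm ahead of lance_mid.
- seat_mid (a point): On the clip rest: the point where lance_mid lies when the lance is home, half-way between the two clips; x runs along the shaft's axis from the yellow end of the rail to the plain end, z up. It is fixed in the rail and sinks with it; unloaded it is 118 mm above the table. The rail's top is 38 mm below it (room for fingertips between the clips), and the rail is 200 x 88 mm on a heavy fixed 220 x 100 mm foot.
- seat_near (a point): Centre of the shaft's seat in the clip at the yellow end, 55 mm before seat_mid. Each clip is a pair of 16 mm wide steel spring fingers with flared tips: the mouth is 34 mm wide at the tips, 17 mm above the seat point, and narrows to 19 mm at 8 mm above it. A shaft laid in the mouth rests with its axis about 16 mm above the seat point; it must be pushed some 10 mm farther into the clip, then the fingers close over it and pull it home.
- seat_far (a point): Centre of the shaft's seat in the clip at the plain end, 55 mm beyond seat_mid; the same clip.
- rail (a joint): How far the rail is pressed down on its soft rubber buffers, m: 0 unloaded, stops at 0.028. It gives way by a centimetre or more under the push before the clips snap, so the lance must be followed well below the unloaded seat height, how far differs each time. Both clips together need roughly 14 to 23 N; as they snap, the force on the hand falls by a third or more and the rail springs up. Keep it under 0.020 (a push of about 27 N).
- brush_grip (a point): Handle of a dusting brush lying on the table, a bystander.
- spatula_grip (a point): Handle of a spatula lying on the table, a bystander.
- bracket: Small printed bracket, 60 x 35 x 50 mm, a bystander; centre of its underside.
- gear: Small printed gear, 62 mm across, 26 mm high, a bystander; centre of its underside.
- jar: Jar of powder, 60 mm across, 85 mm high, a bystander; centre of its underside.
- column: Printed relief column, 120 mm across, 280 mm high, on a turntable at the left, a bystander; centre of its underside.
There are look-alikes about, which are no part of the job. What is shaped like the part that bears seat_mid but green is not meant.

How it is judged:
At the end, for the whole second after the job is handed in: The lance lies home in both clips: cuff and tip points within 3 mm in height and 4 mm sideways of the seat line, the cuff at the yellow end within 14 mm of its place along the rail, the rail sprung back up (pressed less than 4 mm), the lance at rest (x of lance_cuff in the frame of seat_mid between -0.114 and -0.086 m and y of lance_cuff in the frame of seat_mid between -0.004 and 0.004 m and z of lance_cuff in the frame of seat_mid between -0.003 and 0.003 m and y of lance_tip in the frame of seat_mid between -0.004 and 0.004 m and z of lance_tip in the frame of seat_mid between -0.003 and 0.003 m and value of joint rail below 0.004 m and linear speed of lance below 0.01 m/s); the robot touches nothing.
It fails at once if The rail is driven down more than 20 mm towards its stops (a push of about 27 N) (value of joint rail above 0.02 m).
It fails at once if A bystander is shifted more than 30 mm (distance of any of brush_grip, spatula_grip, bracket, gear, jar, column from where it was at the start of the episode above 0.03 m).
It also fails if it takes over 43 s, if anything falls off the work surface, if the arm or the gripper's body presses on something with over 40 N, if the wrist force passes 120 N, or if a joint passes its speed limit or range.

ROBOT

A 6-joint arm with a two-finger parallel gripper is mounted at the origin on the work surface. World frame = base frame: x ahead of the robot, y to its left, z up, the work surface at z = 0. Lengths are in m, angles in rad, forces in N, time in s.
With the tool pointing down it reaches from about 0.375 to 0.9 m from the base axis. Payload 3.1 kg.
Tool frame: the origin (TCP) lies between the finger pads; the fingertips stand 11 mm ahead of it and the grasp point (between the pads) lies 8 mm behind it; z points along the fingers, y is the direction in which the jaws open and shut (so a half turn about z gives the same grasp; the last joint's range is limited). The gripper opens to 85 mm and grips with 20 to 120 N. Pads are 22 mm wide; open, the fingers measure 114 mm over their backs; the gripper's body (76 mm by 85 mm) begins 54 mm behind the grasp point. The pads swing forward as they close: fully open they stand 13 mm farther back than shut.
Start: joints at [-1.288, 0.527, 1.433, -0, 1.181, -0.178], TCP at [0.278, -0.559, 0.242] pointing down, gripper open.
Joint ranges: [-3.08, 3.08], [-0.75, 2.2], [0.22, 2.44], [-1.43, 4.57], [0, 2.65], [-2.85, 2.85]. Speed limits (rad/s): [2.79, 2.79, 3.14, 3.14, 3.14, 3.14].

INTERFACE

Orientations are given as a unit quaternion [x, y, z, w].
In Python, from station import manip gives the robot as it stands.
- The arm moves only by the tool move_arm, never from a script. Its argument "deltas" is a list of rows, each a list of 5 numbers: the shift along the tool's x, y, z in units of 40 cm (1.0 is 40 cm), then the turn about the tool's z in units of 0.5 rad (1.0 is 0.5 rad), then the opening in per cent of the stroke, from 0 (shut) to 100 (fully open). In form: [[x, y, z, twist, grip], ...]. A call has exactly 8 rows; each row is the pose to reach, as a shift and turn from the pose commanded when the call began, along the tool's axes at that moment; what a row does not reach only later rows make up. A row lasts 1/12 s, in which the tool goes at most 41.7 mm and 7.16 degrees, less where a joint would pass 70% of its speed; a pose out of reach is approached as far as the arm can. A call with a number of a shift or a turn outside -1 to 1 is refused whole. A call with a gripper value outside its range is refused whole. The fingers move at their own pace and stop on an object; "force" is the grip in N (left out, the last holds). Time passes only in rows, so rows that repeat a pose let the fingers close, or fill a call up. It gives the time, the measured TCP pose, the force and the opening at its end, in the units of the state.
- manip.sense(): the state, without advancing time (a new reading comes with each control period).
- manip.snapshot(name): name is "side" or "top"; returns (picture, depth): 400x640x3 uint8, red, green, blue; 400x640 float32, m along the optical axis (not along the pixel's ray), 0 where there is no reading.
- manip.get_calibration(name): a dict with "vfov" (degrees; the focal length in pixels is half the picture's height over the tangent of half this angle, whatever the lens; pixels are square), "cx", "cy" (the principal point, pixels), "pose" (4x4, takes a point from camera to world coordinates). Camera axes: x right, y down, z forward; pixel columns grow to the right and rows downward; lengths in m; the calibration is good to about 2 mm. A picture is of the moment at which its call begins. get_calibration takes no time and is no camera call.
- manip.sign_off(): hands the job in, once; it reports no verdict.
The state is a dict: "t": time; "q": joint angles; "qd": joint speeds; "tau": joint torques, N m; "tcp_pos": TCP position; "tool_rot": TCP orientation; "force": force on the tool from outside, world axes, zero at the start; "ft_torque": the same for the moment, N m; "finger_gap": opening from 0.0 (shut) to 1.0 (fully open).
Only numpy, scipy, OpenCV 4.12 (cv2) and the standard library are available. Lean on these libraries where they do the work, as an engineer would, in place of code of your own. Each camera call takes 0.05 s, during which the arm holds its last target.

## Working session

There is one attempt and no reset: what is moved stays moved. The work goes in short steps, Python scripts to look and compute and a tool call to move; the robot and the scene stay as the last step left them, time stands still between calls to the robot, and variables do not carry over. Pictures are saved under pics/ and viewed, and the job is handed in when it is done.

Besides the shell and the picture viewer there is one more tool, called after "Request:" by a JSON object that holds its "name" and its "arguments", one argument or row to a line. move_arm: Moves the arm, as the interface text tells. Its arguments: {"type":"object","properties":{"deltas":{"type":"array","items":{"type":"array","items":{"type":"number"}}},"force":{"type":"number"}},"required":["deltas"]}

```bash
ls; mkdir -p pics; cat > h.py <<'E'
import numpy as np, cv2
from station import manip
def snap(n,f):
    p,d=manip.snapshot(n); cv2.imwrite(f'pics/{f}.png',p[:,:,::-1]); np.save(f'pics/{f}.npy',d); return p,d
def w(n,u,v,z=None,d=None):
    c=manip.get_calibration(n); f=200/np.tan(np.radians(c['vfov'])/2); P=np.array(c['pose'])
    r=np.array([(u-c['cx'])/f,(v-c['cy'])/f,1.])
    if d is not None: return P[:3,:3]@(r*d)+P[:3,3]
    r=P[:3,:3]@r; return P[:3,3]+r*(z-P[2,3])/r[2]
def pix(n,p):
    c=manip.get_calibration(n); f=200/np.tan(np.radians(c['vfov'])/2); P=np.array(c['pose'])
    q=P[:3,:3].T@(np.array(p)-P[:3,3]); return q[:2]/q[2]*f+[c['cx'],c['cy']]
E
python3 - <<'E'
from h import *
for n in ('top','side'):
    snap(n,n+'0'); c=manip.get_calibration(n); print(n,c['vfov'],c['cx'],c['cy'],np.round(c['pose'],3).tolist())
print(manip.sense())
E
```

```text
pics
top 53.84334045133678 317.00626257408055 200.3036521667224 [[0.018, -0.995, 0.101, 0.395], [-1.0, -0.019, -0.009, 0.057], [0.011, -0.1, -0.995, 1.21], [0.0, 0.0, 0.0, 1.0]]
side 42.62841927212734 311.16831486847514 197.5753913852908 [[-0.965, -0.154, 0.211, 0.112], [-0.261, 0.621, -0.739, 1.366], [-0.018, -0.769, -0.639, 1.212], [0.0, 0.0, 0.0, 1.0]]
{'t': 0.1, 'q': array([-1.28750261e+00,  5.28381869e-01,  1.43379063e+00, -1.51352058e-05,
        1.18142852e+00, -1.78466914e-01]), 'qd': array([-0.00098335, -0.00190514, -0.00496747,  0.0009376 , -0.0001957 ,
        0.00123021]), 'tau': array([ 4.25484095e-04, -4.43304312e+01, -1.78586662e+01, -1.83178704e-04,
        3.87972454e-03, -1.05037165e-05]), 'tcp_pos': array([ 0.27831284, -0.55889925,  0.24142091]), 'tool_rot': array([ 9.73464176e-01,  2.28837256e-01, -5.95972667e-05, -1.00243836e-03]), 'force': array([-0.47335679,  0.00610481,  0.24783826]), 'ft_torque': array([ 0.00475963, -0.06208995,  0.00716574]), 'finger_gap': 1.0000513814846734}
```

View pics/top0.png

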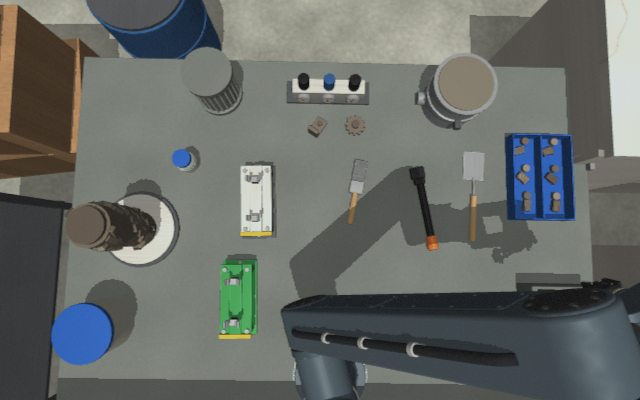

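View pics/side0.png

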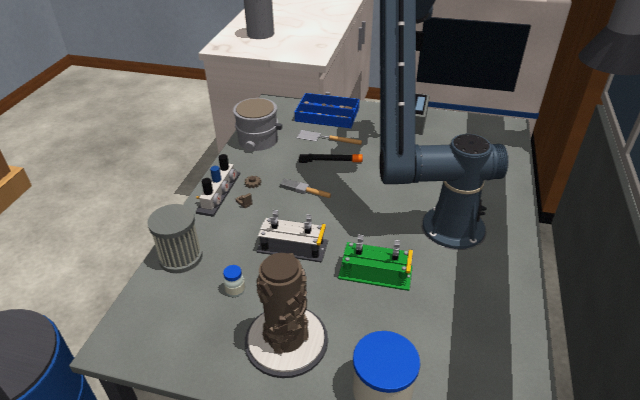

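The top view shows the black lance with its orange cuff at (432,242) and its tip at (418,175). Two rests are candidates: white at (256,200) and green at (238,300). The white one is meant, since green is excluded. I'll enlarge both the lance and the white rest.

```bash
python3 - <<'E'
from h import *
p=cv2.imread('pics/top0.png')
a=cv2.resize(p[150:250,215:295],None,fx=5,fy=5,interpolation=cv2.INTER_CUBIC)
b=cv2.resize(p[160:260,390:465],None,fx=5,fy=5,interpolation=cv2.INTER_CUBIC)
cv2.imwrite('pics/c1.png',np.hstack([a,b]))
s=cv2.imread('pics/side0.png')
cv2.imwrite('pics/c2.png',cv2.resize(s[205:265,250:335],None,fx=8,fy=8,interpolation=cv2.INTER_CUBIC))
E
```

```text
(no output)
```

View pics/c1.png

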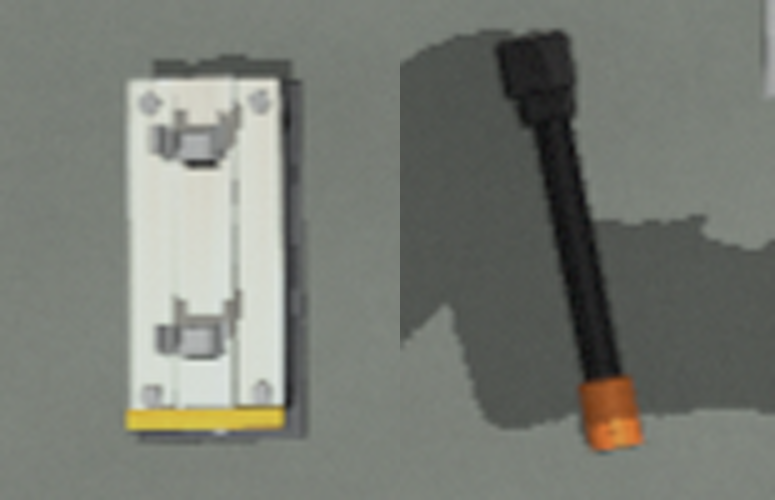

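View pics/c2.png

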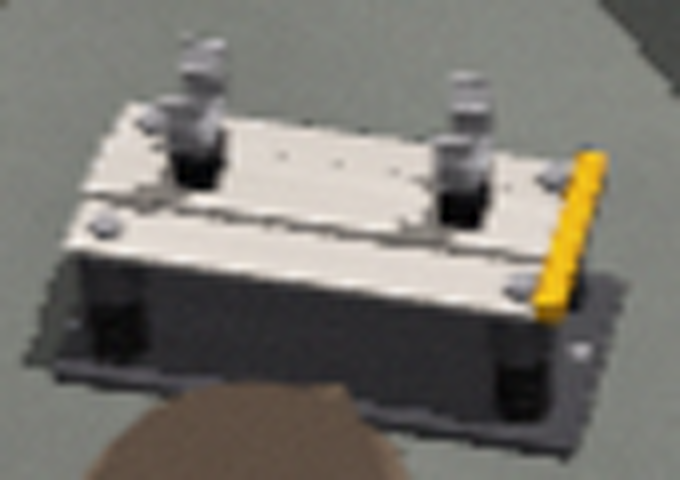

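```bash
python3 - <<'E'
from h import *
p=cv2.imread('pics/top0.png'); d=np.load('pics/top0.npy')
uu,vv=np.meshgrid(np.arange(640),np.arange(400))
c=manip.get_calibration('top'); f=200/np.tan(np.radians(c['vfov'])/2); P=np.array(c['pose'])
X=np.stack([(uu-c['cx'])/f*d,(vv-c['cy'])/f*d,d],-1)@P[:3,:3].T+P[:3,3]
np.save('pics/X.npy',X)
R=X[150:250,215:295].reshape(-1,3); Z=R[:,2]; print(np.histogram(Z,bins=np.arange(-.02,.16,.01)))
m=(Z>.06)&(Z<.1); r=R[m]; print(np.median(r[:,2]),cv2.minAreaRect((r[:,:2]*1000).astype(np.float32)))
hi=R[Z>.1]; 
for h in (hi[hi[:,0]>np.mean(hi[:,0])],hi[hi[:,0]<np.mean(hi[:,0])]): print('clip',len(h),h.mean(0),h.min(0),h.max(0))
m=(vv>165)&(vv<255)&(uu>405)&(uu<445)&(p.max(2)<60)
L=X[160:255,400:450].reshape(-1,3)
# lance: shade
print('tablez',np.median(L[:,2]))
l=L[L[:,2]>np.median(L[:,2])+.009]; print(len(l)); q=l[:,:2]; mu=q.mean(0); _,_,V=np.linalg.svd(q-mu); print(mu,V[0],np.percentile((q-mu)@V[0],[0,100]))
hsv=cv2.cvtColor(p,cv2.COLOR_BGR2HSV); o=(hsv[...,0]<16)&(hsv[...,1]>180)&(hsv[...,2]>100)&(uu>400)&(uu<450)&(vv<260)&(vv>200)
print('orange',o.sum(),X[o].mean(0),X[o].min(0),X[o].max(0), uu[o].mean(),vv[o].mean())
yl=(hsv[...,0]>20)&(hsv[...,0]<32)&(hsv[...,1]>150)&(uu>230)&(uu<280)&(vv<245)&(vv>200)
print('yellow',yl.sum(),X[yl].mean(0),X[yl].min(0),X[yl].max(0))
for v in (190,200,210,220,230):
  row=[u for u in range(405,445) if p[v,u].max()<50]; print(v,row[0],row[-1],w('top',np.mean(row),v,z=.02))
E
```

```text
(array([   0, 2454, 3276,   52,    1,    0,    3,    5,   33, 1495,  457,
          4,   82,    3,   35,   66,    2]), array([-0.02, -0.01,  0.  ,  0.01,  0.02,  0.03,  0.04,  0.05,  0.06,
        0.07,  0.08,  0.09,  0.1 ,  0.11,  0.12,  0.13,  0.14,  0.15]))
0.07634433207867208 ((507.484619140625, 222.70318603515625), (203.44586181640625, 89.69709777832031), 2.170515298843384)
clip 94 [0.56309378 0.22659276 0.11987213] [0.55565058 0.20506835 0.10030345] [0.57262705 0.24408369 0.14139359]
clip 126 [0.4387039  0.18071098 0.3971957 ] [0.39529849 0.05695803 0.10089022] [0.46228697 0.23997367 1.2098245 ]
tablez 0.0007307312488670226
836
[ 0.50197759 -0.26914474] [-0.99922359  0.03939817] [-0.12703322  0.12623876]
orange 107 [ 0.39672166 -0.28850139  0.06208597] [ 0.37788546 -0.31443063  0.01727917] [0.41398167 0.05695803 1.2098245 ] 431.5327102803738 241.77570093457945
yellow 111 [0.41131617 0.22202521 0.0819843 ] [0.40589896 0.17637198 0.07628435] [0.41593197 0.26239366 0.08679014]
190 418 424 [ 0.55334612 -0.27049974  0.02      ]
200 420 426 [ 0.5227638  -0.27635281  0.02      ]
210 422 428 [ 0.49233491 -0.2821765   0.02      ]
220 424 431 [ 0.46208692 -0.28949061  0.02      ]
230 426 432 [ 0.43193285 -0.29373667  0.02      ]
```

```bash
python3 - <<'E'
from h import *
T=lambda x,y:(215+x/5,150+y/5)
# pixel centre correction for cv2.resize: u=(x+.5)/5-.5
def t(x,y,z): return w('top',(x+.5)/5-.5+215,(y+.5)/5-.5+150,z=z)
def s(x,y,z): return w('side',(x+.5)/8-.5+250,(y+.5)/8-.5+205,z=z)
print('top rail');C=[t(127,79,.08),t(281,79,.08),t(284,410,.08),t(126,410,.08),t(284,430,.08),t(126,430,.08)]
for c in C: print(c.round(4))
print('side rail')
for q in [(135,102),(65,248),(535,318),(595,152)]: print(s(*q,.08).round(4))
print('top clips z.135');
for q in [(163,139),(200,143),(165,338),(197,336)]: print(t(*q,.135).round(4))
print('side clip tips z.135')
for q in [(210,42),(175,100),(470,78),(455,140)]: print(s(*q,.135).round(4))
print('cuff',w('top',431.5,241.8,z=.027), 'side')
a=cv2.imread('pics/side0.png'); cv2.imwrite('pics/c3.png',cv2.resize(a[140:175,290:375],None,fx=8,fy=8,interpolation=cv2.INTER_CUBIC))
# edge line via robust depth
X=np.load('pics/X.npy')[150:250,215:295]
m=(X[...,2]>.066)&(X[...,2]<.09)
L=[];R=[]
for i in range(20,80):
    j=np.where(m[i])[0]
    if len(j)>20: L.append(X[i,j[0]]);R.append(X[i,j[-1]])
for E in (L,R):
    E=np.array(E); k=np.polyfit(E[:,0],E[:,1],1); print(len(E),k,np.polyval(k,.5),np.degrees(np.arctan(k[0])))
E
```

```text
top rail
[0.607  0.2723 0.08  ]
[0.6088 0.183  0.08  ]
[0.4171 0.1756 0.08  ]
[0.4155 0.2656 0.08  ]
[0.4058 0.1752 0.08  ]
[0.4041 0.2652 0.08  ]
side rail
[0.604 0.191 0.08 ]
[0.6028 0.2801 0.08  ]
[0.4116 0.2725 0.08  ]
[0.412  0.1745 0.08  ]
top clips z.135
[0.5636 0.2408 0.135 ]
[0.5618 0.2204 0.135 ]
[0.454  0.2358 0.135 ]
[0.4554 0.2184 0.135 ]
side clip tips z.135
[0.5626 0.2068 0.135 ]
[0.5652 0.2432 0.135 ]
[0.4559 0.2025 0.135 ]
[0.4519 0.2389 0.135 ]
cuff [ 0.39657782 -0.2988209   0.027     ] side
49 [0.03735566 0.24779016] 0.2664679869041281 2.1393268969459545
49 [0.03473813 0.16225502] 0.17962408448209224 1.9895480644767338
```

View pics/c3.png

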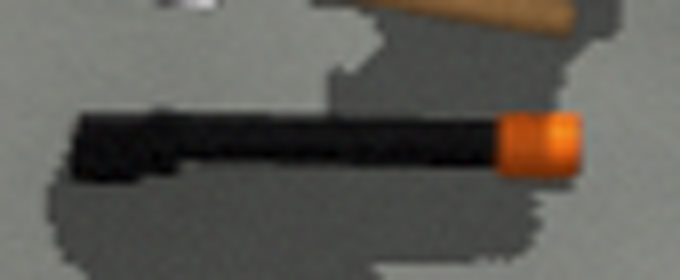

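Request:
{"name": "move_arm", "arguments": {
  "deltas": [
    [0.06, -0.03, 0.0, 0.08, 100],
    [0.15, -0.07, 0.02, 0.18, 100],
    [0.24, -0.115, 0.05, 0.28, 100],
    [0.33, -0.16, 0.1, 0.38, 100],
    [0.42, -0.2, 0.15, 0.45, 100],
    [0.51, -0.245, 0.2, 0.533, 100],
    [0.6, -0.29, 0.25, 0.533, 100],
    [0.68, -0.325, 0.29, 0.533, 100]
  ],
  "force": 100
}}

```text
t: 0.77
tcp_pos: [0.459, -0.3266, 0.1291]
tool_rot: [0.995, 0.097, -0.0, -0.0]
force: [-0.6, -0.4, 0.1]
finger_gap: 0.998
```

```bash
cat >> h.py <<'E'
from scipy.spatial.transform import Rotation as Ro
def to(pos,yaw=None,frm=None):
    s=manip.sense(); R=Ro.from_quat(s['tool_rot']).as_matrix(); p=s['tcp_pos'] if frm is None else np.array(frm)
    y=np.arctan2(R[1,0],R[0,0]); print('t',round(s['t'],2),'tcp',s['tcp_pos'].round(4),'yaw',round(np.degrees(y),2),'tilt',R[:,2].round(4),'F',s['force'].round(2),'M',s['ft_torque'].round(2),'gap',round(s['finger_gap'],3))
    print('units',(R.T@(np.array(pos)-p)/.4).round(4),'twist',None if yaw is None else round((y-np.radians(yaw))/.5,4))
E
python3 -c "
from h import *
to([.495,-.281,.10],11.2)
print(manip.sense()['q'])"
```

```text
t 0.77 tcp [ 0.459  -0.3266  0.1291] yaw 11.16 tilt [-9.e-04  9.e-04 -1.e+00] F [-0.61 -0.43  0.09] M [-0.    0.02  0.01] gap 0.998
units [ 0.1104 -0.0944  0.0728] twist -0.0015
[-8.16784838e-01  6.02358952e-01  1.68768501e+00 -2.66312710e-05
  8.52783624e-01  5.59294679e-01]
```

Request:
{"name": "move_arm", "arguments": {
  "deltas": [
    [0.06, -0.05, 0.04, 0, 90],
    [0.097, -0.084, 0.08, 0, 80],
    [0.097, -0.084, 0.12, 0, 80],
    [0.097, -0.084, 0.15, 0, 80],
    [0.097, -0.084, 0.165, 0, 80],
    [0.097, -0.084, 0.165, 0, 80],
    [0.097, -0.084, 0.165, 0, 80],
    [0.097, -0.084, 0.165, 0, 80]
  ]
}}

```text
t: 1.43
tcp_pos: [0.4903, -0.2892, 0.065]
tool_rot: [0.995, 0.097, 0.0, 0.001]
force: [0.1, 0.5, 0.5]
finger_gap: 0.801
```

```bash
python3 -c "
from h import *
to([.495,-.281,.0145],11.2)
snap('side','s1');a=cv2.imread('pics/s1.png');print(pix('side',[.495,-.281,.016]));cv2.imwrite('pics/s1c.png',cv2.resize(a[110:190,270:400],None,fx=6,fy=6,interpolation=cv2.INTER_CUBIC))
snap('top','t1');a=cv2.imread('pics/t1.png');cv2.imwrite('pics/t1c.png',cv2.resize(a[160:260,370:480],None,fx=6,fy=6,interpolation=cv2.INTER_CUBIC))
"
```

```text
t 1.43 tcp [ 0.4903 -0.2892  0.065 ] yaw 11.11 tilt [ 0.0011 -0.001  -1.    ] F [0.08 0.53 0.47] M [-0.03  0.02  0.03] gap 0.801
units [ 0.0155 -0.018   0.1262] twist -0.0032
[331.39822458 157.39346034]
```

View pics/s1c.png

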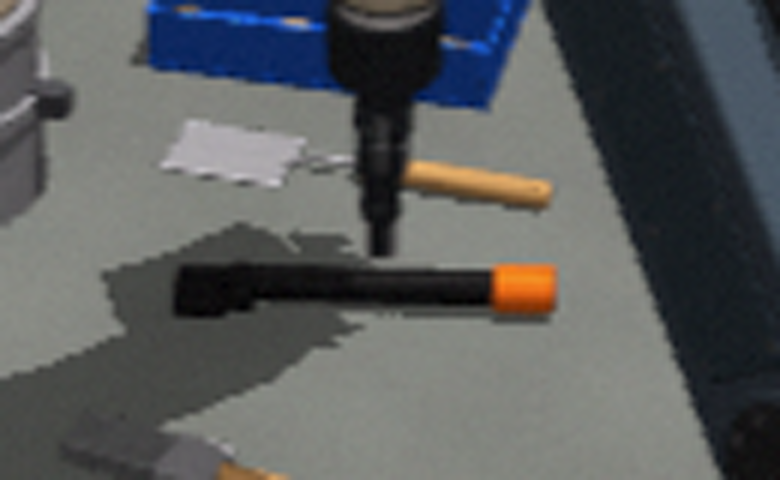

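View pics/t1c.png

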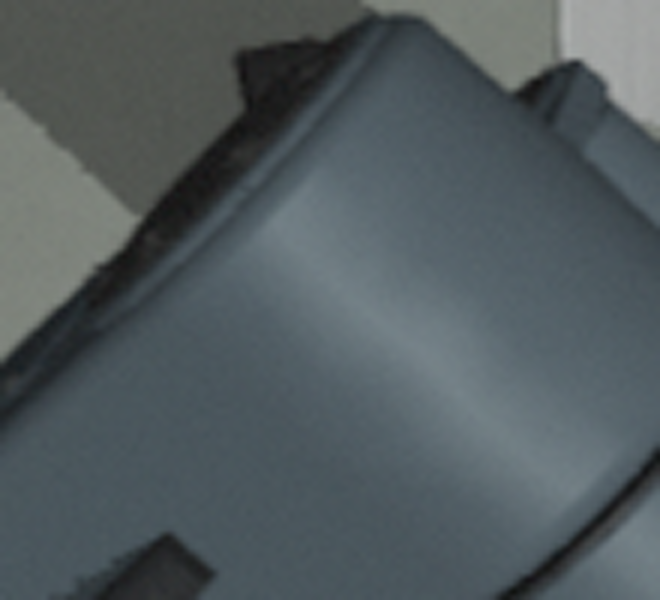

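Request:
{"name": "move_arm", "arguments": {
  "deltas": [
    [0.008, -0.019, 0.02, 0, 70],
    [0.008, -0.019, 0.05, 0, 65],
    [0.008, -0.019, 0.08, 0, 65],
    [0.008, -0.019, 0.1, 0, 65],
    [0.008, -0.019, 0.115, 0, 65],
    [0.008, -0.019, 0.122, 0, 65],
    [0.008, -0.019, 0.126, 0, 65],
    [0.008, -0.019, 0.126, 0, 65]
  ]
}}

```text
t: 2.2
tcp_pos: [0.4918, -0.2799, 0.0134]
tool_rot: [0.995, 0.097, -0.0, -0.0]
force: [-0.0, -0.1, 0.3]
finger_gap: 0.652
```

```bash
python3 -c "
from h import *
to([.492,-.281,.0145],11.2)
snap('side','s2');a=cv2.imread('pics/s2.png');cv2.imwrite('pics/s2c.png',cv2.resize(a[110:190,270:400],None,fx=6,fy=6,interpolation=cv2.INTER_CUBIC))
"
```

```text
t 2.2 tcp [ 0.4918 -0.2799  0.0134] yaw 11.18 tilt [-5.e-04  4.e-04 -1.e+00] F [-0.01 -0.06  0.32] M [ 0.   -0.04 -0.01] gap 0.652
units [ 0.      0.0027 -0.0028] twist -0.0005
```

View pics/s2c.png

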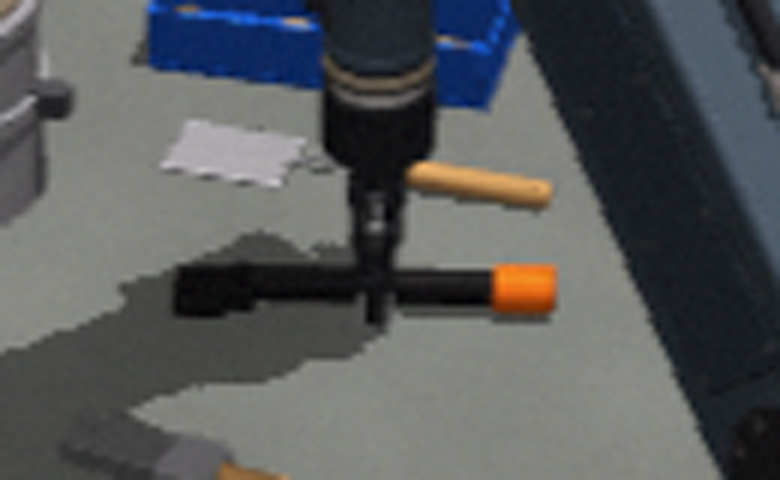

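The fingers straddle the shaft at about (375,290) in the crop, near its middle. I'll close the gripper slightly higher.

Request:
{"name": "move_arm", "arguments": {
  "deltas": [
    [0, 0, -0.004, 0, 45],
    [0, 0, -0.004, 0, 30],
    [0, 0, -0.004, 0, 15],
    [0, 0, -0.004, 0, 0],
    [0, 0, -0.004, 0, 0],
    [0, 0, -0.004, 0, 0],
    [0, 0, -0.004, 0, 0],
    [0, 0, -0.004, 0, 0]
  ],
  "force": 100
}}

```text
t: 2.92
tcp_pos: [0.4924, -0.2805, 0.0166]
tool_rot: [0.995, 0.097, 0.001, 0.001]
force: [-0.2, -0.4, 5.5]
finger_gap: 0.244
```

```bash
python3 -c "
from h import *
to([.492,-.281,.0145],11.2)
"
```

```text
t 2.92 tcp [ 0.4924 -0.2805  0.0166] yaw 11.18 tilt [ 0.0015 -0.0013 -1.    ] F [-0.2  -0.39  5.55] M [-0.03  0.1  -0.  ] gap 0.244
units [-0.0013  0.0011  0.0053] twist -0.0007
```

Request:
{"name": "move_arm", "arguments": {
  "deltas": [
    [0, 0, -0.03, 0, 0],
    [0, 0, -0.1, 0, 0],
    [0, 0, -0.17, 0, 0],
    [0, 0, -0.24, 0, 0],
    [0, 0, -0.31, 0, 0],
    [0, 0, -0.37, 0, 0],
    [0, 0, -0.42, 0, 0],
    [0, 0, -0.45, 0, 0]
  ]
}}

```text
t: 3.58
tcp_pos: [0.4923, -0.2802, 0.1986]
tool_rot: [0.995, 0.098, 0.001, 0.001]
force: [0.2, -0.1, -2.3]
finger_gap: 0.245
```

```bash
python3 -c "
from h import *
to([.508,.223,.2],2.1)
snap('side','s3');a=cv2.imread('pics/s3.png');cv2.imwrite('pics/s3c.png',cv2.resize(a[60:190,250:410],None,fx=4,fy=4,interpolation=cv2.INTER_CUBIC))
"
```

```text
t 3.58 tcp [ 0.4923 -0.2802  0.1986] yaw 11.2 tilt [ 0.0027 -0.0022 -1.    ] F [ 0.17 -0.09 -2.35] M [ 0.02 -0.02  0.03] gap 0.245
units [ 0.2829 -1.2263 -0.0062] twist 0.3177
```

View pics/s3c.png

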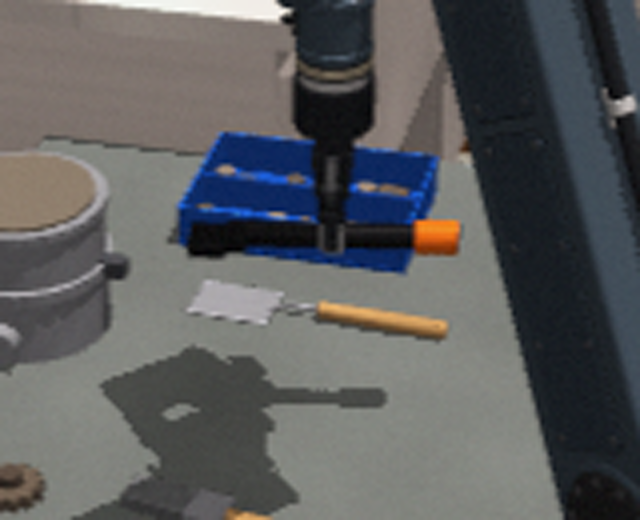

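Request:
{"name": "move_arm", "arguments": {
  "deltas": [
    [0.01, -0.045, 0, 0.04, 0],
    [0.03, -0.13, -0.01, 0.1, 0],
    [0.05, -0.22, -0.01, 0.16, 0],
    [0.07, -0.31, -0.01, 0.22, 0],
    [0.09, -0.4, -0.01, 0.28, 0],
    [0.11, -0.49, -0.01, 0.318, 0],
    [0.13, -0.58, -0.01, 0.318, 0],
    [0.15, -0.66, -0.01, 0.318, 0]
  ]
}}

```text
t: 4.3
tcp_pos: [0.4979, -0.0069, 0.1991]
tool_rot: [1.0, 0.018, -0.001, -0.0]
force: [0.9, 1.6, -1.2]
finger_gap: 0.239
```

```bash
python3 -c "
from h import *
to([.508,.223,.2],2.1)
"
```

```text
t 4.3 tcp [ 0.4979 -0.0069  0.1991] yaw 2.09 tilt [-2.3e-03  9.0e-04 -1.0e+00] F [ 0.88  1.6  -1.2 ] M [-0.01 -0.04  0.03] gap 0.239
units [ 0.0461 -0.5735 -0.0019] twist -0.0004
```

Request:
{"name": "move_arm", "arguments": {
  "deltas": [
    [0.01, -0.09, 0, 0, 0],
    [0.015, -0.18, 0, 0, 0],
    [0.025, -0.27, 0, 0, 0],
    [0.03, -0.36, 0, 0, 0],
    [0.04, -0.44, 0, 0, 0],
    [0.045, -0.51, 0, 0, 0],
    [0.046, -0.55, 0, 0, 0],
    [0.046, -0.57, 0, 0, 0]
  ]
}}

```text
t: 4.97
tcp_pos: [0.5085, 0.2215, 0.199]
tool_rot: [1.0, 0.02, -0.001, -0.0]
force: [0.2, 0.1, -1.5]
finger_gap: 0.242
```

Request:
{"name": "move_arm", "arguments": {
  "deltas": [
    [0, 0, 0.02, 0, 0],
    [0, 0, 0.04, 0, 0],
    [0, 0, 0.05, 0, 0],
    [0, 0, 0.05, 0, 0],
    [0, 0, 0.05, 0, 0],
    [0, 0, 0.05, 0, 0],
    [0, 0, 0.05, 0, 0],
    [0, 0, 0.05, 0, 0]
  ]
}}

```text
t: 5.63
tcp_pos: [0.51, 0.2188, 0.1798]
tool_rot: [1.0, 0.018, 0.0, -0.0]
force: [-0.7, -0.7, -1.4]
finger_gap: 0.249
```

```bash
python3 -c "
from h import *
to([.508,.223,.16],2.1)
snap('side','s4');a=cv2.imread('pics/s4.png');cv2.imwrite('pics/s4c.png',cv2.resize(a[170:270,230:350],None,fx=6,fy=6,interpolation=cv2.INTER_CUBIC))
snap('top','t4');a=cv2.imread('pics/t4.png');cv2.imwrite('pics/t4c.png',cv2.resize(a[140:250,205:305],None,fx=5,fy=5,interpolation=cv2.INTER_CUBIC))
"
```

```text
t 5.63 tcp [0.51   0.2188 0.1798] yaw 2.04 tilt [ 7.e-04  1.e-04 -1.e+00] F [-0.69 -0.7  -1.4 ] M [-0.04 -0.   -0.01] gap 0.249
units [-0.0047 -0.0105  0.0496] twist -0.002
```

View pics/s4c.png

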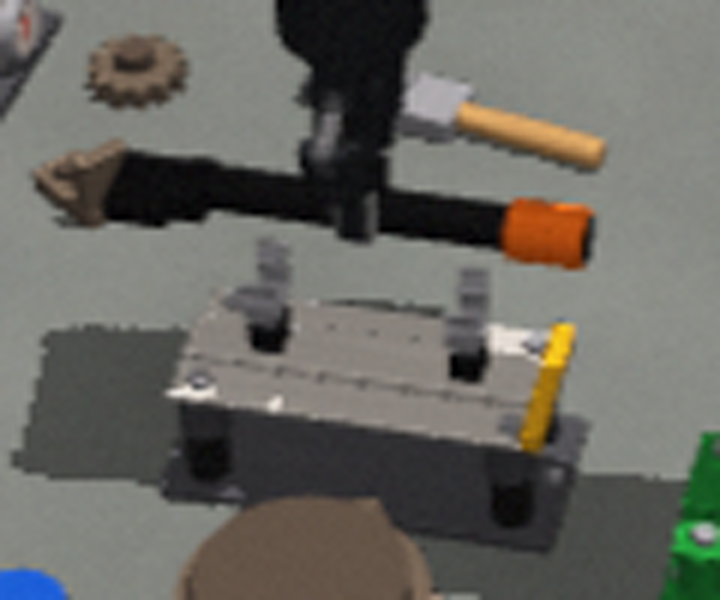

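View pics/t4c.png

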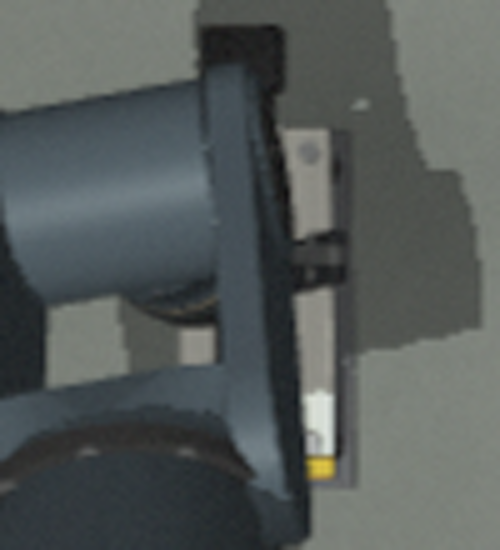

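The lance is level above the white rest, with its cuff over the yellow end. The bracket hidden behind the tip is on the table, far below it. Next I'll measure the shaft axis against the clip line using the side camera.

```bash
python3 - <<'E'
from h import *
T=[]
for i in range(10):
    p,d=manip.snapshot('side'); T.append(manip.sense()['tcp_pos'])
T=np.array(T); print(T.mean(0).round(4),T.std(0).round(4)); tm=T.mean(0)
# shaft silhouettes per column
zc=tm[2]-.0006
pts=[]
c=manip.get_calibration('side');f=200/np.tan(np.radians(c['vfov'])/2);C=np.array(c['pose'])
for u in list(range(267,282,2))+list(range(296,313,2)):
    col=p[190:225,u].astype(int).max(1); k=np.where(col<60)[0]
    if len(k)==0: continue
    a,b=k[0]+190-.5,k[-1]+190+.5
    # midpoint ray ~ axis
    P=w('side',u,(a+b)/2,z=zc); pts.append(P); print(u,a,b,P.round(4))
pts=np.array(pts); k=np.polyfit(pts[:,0],pts[:,1],1); print('slope deg',np.degrees(np.arctan(k[0])),'y at .508',np.polyval(k,.508))
cv2.imwrite('pics/s5c.png',cv2.resize(p[185:230,230:340,::-1],None,fx=7,fy=7,interpolation=cv2.INTER_NEAREST))
X0=np.load('pics/side0.npy')
E
```

```text
[0.5097 0.2192 0.1796] [0.0001 0.     0.0001]
267 197.5 204.5 [0.5842 0.2208 0.179 ]
269 197.5 205.5 [0.5773 0.2216 0.179 ]
271 197.5 224.5 [0.5568 0.2629 0.179 ]
273 198.5 224.5 [0.5501 0.2637 0.179 ]
275 198.5 224.5 [0.5442 0.2622 0.179 ]
277 198.5 224.5 [0.5382 0.2607 0.179 ]
279 198.5 206.5 [0.5454 0.2186 0.179 ]
281 193.5 206.5 [0.543  0.2055 0.179 ]
296 201.5 209.5 [0.4898 0.2196 0.179 ]
298 201.5 209.5 [0.4837 0.2181 0.179 ]
300 201.5 209.5 [0.4777 0.2166 0.179 ]
302 202.5 209.5 [0.4711 0.2174 0.179 ]
304 202.5 210.5 [0.4644 0.2182 0.179 ]
306 202.5 210.5 [0.4584 0.2167 0.179 ]
308 203.5 210.5 [0.4518 0.2175 0.179 ]
310 203.5 210.5 [0.4458 0.216  0.179 ]
312 203.5 211.5 [0.4392 0.2168 0.179 ]
slope deg 10.92600571858576 y at .508 0.22799539220103723
```

View pics/s5c.png

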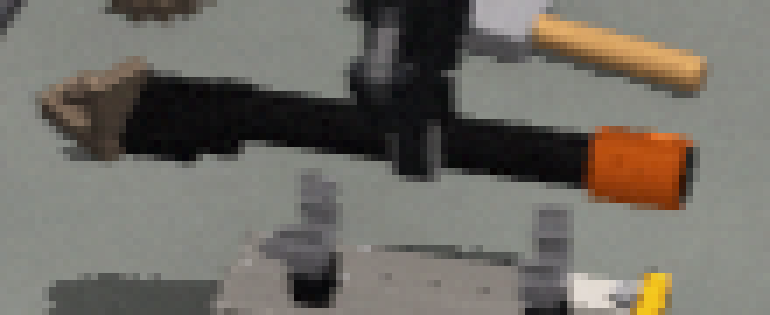

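Request:
{"name": "move_arm", "arguments": {
  "deltas": [
    [-0.004, -0.005, 0.01, 0, 0],
    [-0.004, -0.0098, 0.025, 0, 0],
    [-0.004, -0.0098, 0.04, 0, 0],
    [-0.004, -0.0098, 0.055, 0, 0],
    [-0.004, -0.0098, 0.065, 0, 0],
    [-0.004, -0.0098, 0.072, 0, 0],
    [-0.004, -0.0098, 0.074, 0, 0],
    [-0.004, -0.0098, 0.074, 0, 0]
  ]
}}

```text
t: 6.9
tcp_pos: [0.5078, 0.223, 0.1495]
tool_rot: [1.0, 0.018, -0.0, 0.0]
force: [-0.5, 0.0, -2.8]
finger_gap: 0.242
```

```bash
python3 - <<'E'
from h import *
T=[];F=[]
for i in range(4):
    p,d=manip.snapshot('side'); s=manip.sense(); T.append(s['tcp_pos']);F.append(s['force'])
print(np.mean(T,0).round(4),np.mean(F,0).round(2))
to([.508,.223,.136],2.1)
cv2.imwrite('pics/s6c.png',cv2.resize(p[185:255,240:330,::-1],None,fx=8,fy=8,interpolation=cv2.INTER_CUBIC))
E
```

```text
[0.5081 0.223  0.15  ] [ 0.37 -0.21 -1.94]
t 7.1 tcp [0.5082 0.2231 0.1502] yaw 2.08 tilt [ 7.e-04  2.e-04 -1.e+00] F [ 0.68 -0.21 -2.39] M [-0.03 -0.    0.02] gap 0.246
units [-0.0005  0.0002  0.0355] twist -0.0008
```

View pics/s6c.png

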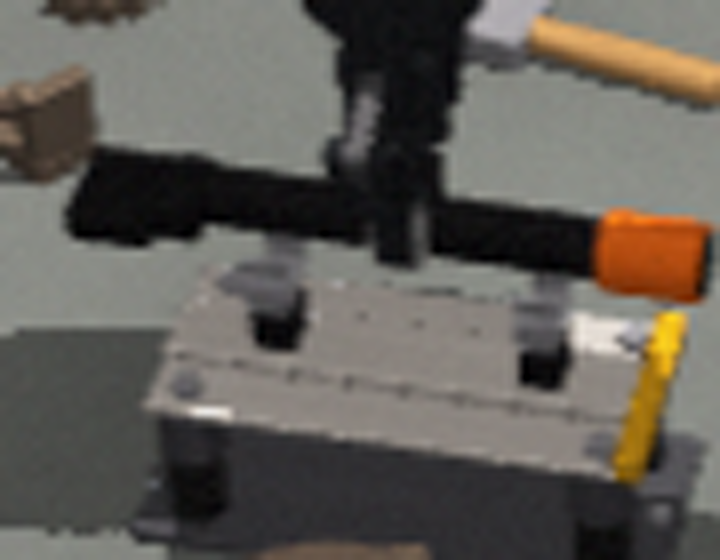

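Request:
{"name": "move_arm", "arguments": {
  "deltas": [
    [0, 0, 0.006, 0, 0],
    [0, 0, 0.012, 0, 0],
    [0, 0, 0.018, 0, 0],
    [0, 0, 0.024, 0, 0],
    [0, 0, 0.03, 0, 0],
    [0, 0, 0.034, 0, 0],
    [0, 0, 0.036, 0, 0],
    [0, 0, 0.036, 0, 0]
  ]
}}

```text
t: 7.77
tcp_pos: [0.5082, 0.2235, 0.1357]
tool_rot: [1.0, 0.018, 0.0, -0.0]
force: [0.0, 1.6, 1.1]
finger_gap: 0.241
```

```bash
python3 - <<'E'
from h import *
to([.508,.223,.13],2.1)
p,d=snap('side','s7');cv2.imwrite('pics/s7c.png',cv2.resize(p[185:255,240:330,::-1],None,fx=8,fy=8,interpolation=cv2.INTER_CUBIC))
E
```

```text
t 7.77 tcp [0.5082 0.2235 0.1357] yaw 2.07 tilt [ 8.e-04  8.e-04 -1.e+00] F [0.03 1.64 1.12] M [ 0.38 -0.01  0.06] gap 0.241
units [-0.0006  0.0012  0.0142] twist -0.001
```

View pics/s7c.png

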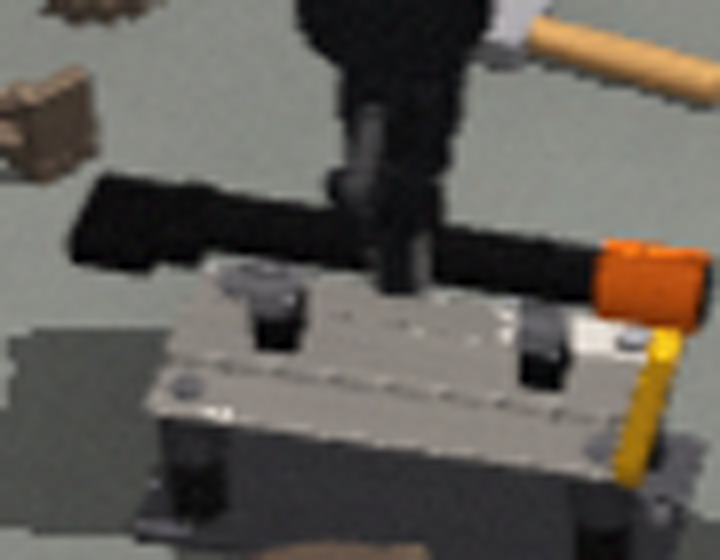

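Request:
{"name": "move_arm", "arguments": {
  "deltas": [
    [0, -0.001, 0.0, 0, 0],
    [0, -0.0025, 0.001, 0, 0],
    [0, -0.003, 0.002, 0, 0],
    [0, -0.003, 0.003, 0, 0],
    [0, -0.003, 0.004, 0, 0],
    [0, -0.003, 0.005, 0, 0],
    [0, -0.003, 0.005, 0, 0],
    [0, -0.003, 0.005, 0, 0]
  ]
}}

```text
t: 8.48
tcp_pos: [0.5082, 0.2245, 0.1337]
tool_rot: [1.0, 0.018, 0.0, -0.0]
force: [0.5, 3.8, 2.0]
finger_gap: 0.243
```

```bash
python3 - <<'E'
from h import *
to([.508,.223,.13],2.1)
E
```

```text
t 8.48 tcp [0.5082 0.2245 0.1337] yaw 2.07 tilt [ 8.e-04  6.e-04 -1.e+00] F [0.51 3.8  2.02] M [ 0.54 -0.15  0.03] gap 0.243
units [-0.0006  0.0038  0.0092] twist -0.0011
```

Request:
{"name": "move_arm", "arguments": {
  "deltas": [
    [0, -0.001, 0, 0, 0],
    [0, -0.002, 0, 0, 0],
    [0, -0.003, 0, 0, 0],
    [0, -0.004, 0, 0, 0],
    [0, -0.005, 0, 0, 0],
    [0, -0.006, 0, 0, 0],
    [0, -0.006, 0, 0, 0],
    [0, -0.006, 0, 0, 0]
  ]
}}

```text
t: 9.15
tcp_pos: [0.5077, 0.2258, 0.1334]
tool_rot: [1.0, 0.018, -0.0, 0.001]
force: [1.0, -2.7, 2.0]
finger_gap: 0.244
```

```bash
python3 - <<'E'
from h import *
to([.508,.223,.13],2.1)
p,d=snap('side','s8');cv2.imwrite('pics/s8c.png',cv2.resize(p[185:255,240:330,::-1],None,fx=8,fy=8,interpolation=cv2.INTER_CUBIC))
E
```

```text
t 9.15 tcp [0.5077 0.2258 0.1334] yaw 2.1 tilt [-6.0e-04 -1.4e-03 -1.0e+00] F [ 0.99 -2.71  2.02] M [-0.5  -0.1   0.17] gap 0.244
units [0.0005 0.007  0.0084] twist -0.0001
```

View pics/s8c.png

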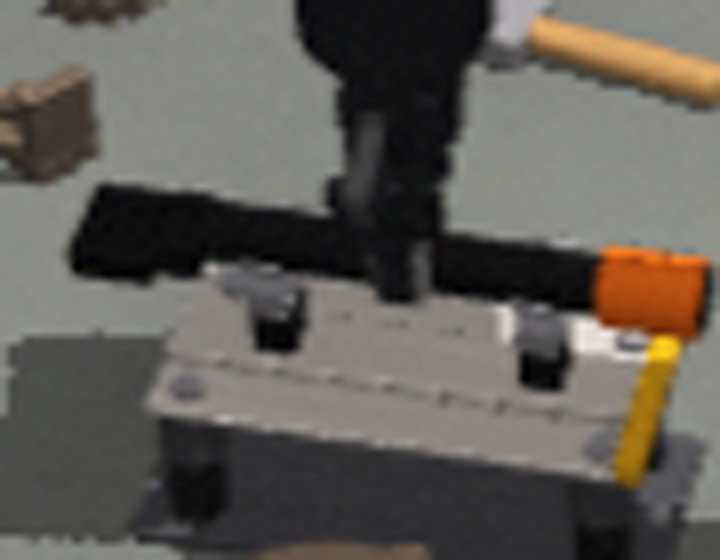

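Request:
{"name": "move_arm", "arguments": {
  "deltas": [
    [0, 0.001, 0, 0, 0],
    [0, 0.0025, 0.001, 0, 0],
    [0, 0.0025, 0.002, 0, 0],
    [0, 0.0025, 0.003, 0, 0],
    [0, 0.0025, 0.004, 0, 0],
    [0, 0.0025, 0.005, 0, 0],
    [0, 0.0025, 0.006, 0, 0],
    [0, 0.0025, 0.006, 0, 0]
  ]
}}

```text
t: 9.87
tcp_pos: [0.5077, 0.2257, 0.1312]
tool_rot: [1.0, 0.018, -0.0, 0.0]
force: [-0.2, -2.9, 4.0]
finger_gap: 0.247
```

```bash
python3 - <<'E'
from h import *
to([.508,.2253,.13],2.1)
E
```

```text
t 9.87 tcp [0.5077 0.2257 0.1312] yaw 2.09 tilt [-2.e-04 -0.e+00 -1.e+00] F [-0.18 -2.88  4.01] M [-0.3   0.04  0.23] gap 0.247
units [0.0007 0.001  0.0029] twist -0.0005
```

Request:
{"name": "move_arm", "arguments": {
  "deltas": [
    [0, 0.0015, 0.001, 0, 0],
    [0, 0.0015, 0.002, 0, 0],
    [0, 0.0015, 0.003, 0, 0],
    [0, 0.0015, 0.004, 0, 0],
    [0, 0.0015, 0.005, 0, 0],
    [0, 0.0015, 0.006, 0, 0],
    [0, 0.0015, 0.007, 0, 0],
    [0, 0.0015, 0.0075, 0, 0]
  ]
}}

```text
t: 10.53
tcp_pos: [0.5079, 0.2254, 0.1285]
tool_rot: [1.0, 0.018, 0.0, -0.0]
force: [-1.1, 0.2, 7.2]
finger_gap: 0.245
```

```bash
python3 - <<'E'
from h import *
to([.508,.2253,.13],2.1)
E
```

```text
t 10.53 tcp [0.5079 0.2254 0.1285] yaw 2.07 tilt [ 5.e-04  7.e-04 -1.e+00] F [-1.11  0.17  7.17] M [0.09 0.17 0.17] gap 0.245
units [ 0.0001  0.0004 -0.0038] twist -0.0012
```

Centred, with about 9 N of net push. I'll carry on down.

Request:
{"name": "move_arm", "arguments": {
  "deltas": [
    [0, 0, 0.001, 0, 0],
    [0, 0, 0.002, 0, 0],
    [0, 0, 0.003, 0, 0],
    [0, 0, 0.004, 0, 0],
    [0, 0, 0.005, 0, 0],
    [0, 0, 0.006, 0, 0],
    [0, 0, 0.007, 0, 0],
    [0, 0, 0.0075, 0, 0]
  ]
}}

```text
t: 11.2
tcp_pos: [0.5082, 0.2255, 0.1259]
tool_rot: [1.0, 0.018, 0.001, -0.0]
force: [-1.5, -0.7, 8.8]
finger_gap: 0.243
```

```bash
python3 - <<'E'
from h import *
to([.508,.2253,.13],2.1)
E
```

```text
t 11.2 tcp [0.5082 0.2255 0.1259] yaw 2.07 tilt [ 1.2e-03  8.0e-04 -1.0e+00] F [-1.52 -0.71  8.83] M [-0.01  0.24  0.13] gap 0.243
units [-0.0005  0.0004 -0.0102] twist -0.0011
```

Request:
{"name": "move_arm", "arguments": {
  "deltas": [
    [0, 0, 0.001, 0, 0],
    [0, 0, 0.002, 0, 0],
    [0, 0, 0.003, 0, 0],
    [0, 0, 0.004, 0, 0],
    [0, 0, 0.005, 0, 0],
    [0, 0, 0.006, 0, 0],
    [0, 0, 0.007, 0, 0],
    [0, 0, 0.0075, 0, 0]
  ]
}}

```text
t: 11.87
tcp_pos: [0.5086, 0.2255, 0.1234]
tool_rot: [1.0, 0.018, 0.001, -0.0]
force: [-0.9, 0.8, 11.5]
finger_gap: 0.24
```

```bash
python3 - <<'E'
from h import *
to([.508,.2253,.13],2.1)
E
```

```text
t 11.87 tcp [0.5086 0.2255 0.1234] yaw 2.07 tilt [ 2.2e-03  9.0e-04 -1.0e+00] F [-0.94  0.78 11.51] M [0.05 0.26 0.2 ] gap 0.24
units [-0.0014  0.0004 -0.0166] twist -0.001
```

Request:
{"name": "move_arm", "arguments": {
  "deltas": [
    [0, 0, 0.001, 0, 0],
    [0, 0, 0.002, 0, 0],
    [0, 0, 0.003, 0, 0],
    [0, 0, 0.004, 0, 0],
    [0, 0, 0.005, 0, 0],
    [0, 0, 0.005, 0, 0],
    [0, 0, 0.005, 0, 0],
    [0, 0, 0.005, 0, 0]
  ]
}}

```text
t: 12.53
tcp_pos: [0.5088, 0.2255, 0.1217]
tool_rot: [1.0, 0.018, 0.001, -0.0]
force: [-1.3, 0.4, 12.6]
finger_gap: 0.244
```

```bash
python3 - <<'E'
from h import *
to([.508,.2253,.13],2.1)
p,d=snap('side','s9');cv2.imwrite('pics/s9c.png',cv2.resize(p[185:255,240:330,::-1],None,fx=8,fy=8,interpolation=cv2.INTER_CUBIC))
E
```

```text
t 12.53 tcp [0.5088 0.2255 0.1217] yaw 2.07 tilt [ 0.0028  0.001  -1.    ] F [-1.27  0.37 12.57] M [0.03 0.3  0.16] gap 0.244
units [-0.0019  0.0005 -0.0207] twist -0.001
```

View pics/s9c.png

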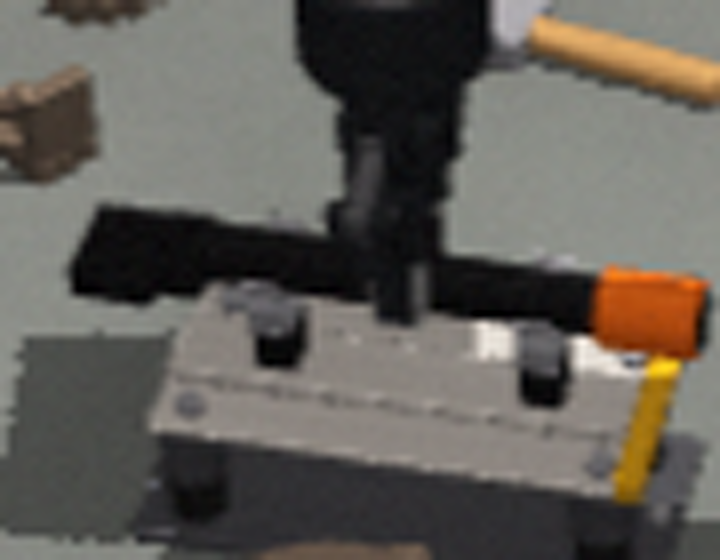

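Request:
{"name": "move_arm", "arguments": {
  "deltas": [
    [0, 0, 0.001, 0, 0],
    [0, 0, 0.002, 0, 0],
    [0, 0, 0.003, 0, 0],
    [0, 0, 0.004, 0, 0],
    [0, 0, 0.005, 0, 0],
    [0, 0, 0.005, 0, 0],
    [0, 0, 0.005, 0, 0],
    [0, 0, 0.005, 0, 0]
  ]
}}

```text
t: 13.25
tcp_pos: [0.5091, 0.2256, 0.12]
tool_rot: [1.0, 0.018, 0.002, -0.001]
force: [-2.1, -0.7, 13.5]
finger_gap: 0.241
```

Request:
{"name": "move_arm", "arguments": {
  "deltas": [
    [0, 0, 0.001, 0, 0],
    [0, 0, 0.002, 0, 0],
    [0, 0, 0.003, 0, 0],
    [0, 0, 0.004, 0, 0],
    [0, 0, 0.004, 0, 0],
    [0, 0, 0.004, 0, 0],
    [0, 0, 0.004, 0, 0],
    [0, 0, 0.004, 0, 0]
  ]
}}

```text
t: 13.92
tcp_pos: [0.5093, 0.2256, 0.1186]
tool_rot: [1.0, 0.018, 0.002, -0.001]
force: [-0.9, -0.1, 15.0]
finger_gap: 0.242
```

```bash
python3 - <<'E'
from h import *
to([.508,.2253,.13],2.1)
E
```

```text
t 13.92 tcp [0.5093 0.2256 0.1186] yaw 2.07 tilt [ 0.004   0.0011 -1.    ] F [-0.9  -0.15 14.95] M [-0.05  0.27  0.18] gap 0.242
units [-0.003   0.0005 -0.0285] twist -0.0009
```

Request:
{"name": "move_arm", "arguments": {
  "deltas": [
    [0, 0, 0.001, 0, 0],
    [0, 0, 0.002, 0, 0],
    [0, 0, 0.003, 0, 0],
    [0, 0, 0.004, 0, 0],
    [0, 0, 0.004, 0, 0],
    [0, 0, 0.004, 0, 0],
    [0, 0, 0.004, 0, 0],
    [0, 0, 0.004, 0, 0]
  ]
}}

```text
t: 14.58
tcp_pos: [0.5095, 0.2255, 0.1154]
tool_rot: [1.0, 0.018, 0.002, -0.001]
force: [2.8, 0.8, 3.9]
finger_gap: 0.239
```

```bash
python3 - <<'E'
from h import *
to([.508,.2253,.13],2.1)
p,d=snap('side','s10')
a=cv2.imread('pics/s4.png')
cv2.imwrite('pics/s10c.png',np.vstack([cv2.resize(x[205:265,250:335],None,fx=5,fy=5,interpolation=cv2.INTER_CUBIC) for x in (a,p[:,:,::-1])]))
E
```

```text
t 14.58 tcp [0.5095 0.2255 0.1154] yaw 2.07 tilt [ 0.004   0.0011 -1.    ] F [2.84 0.83 3.94] M [ 0.19 -0.36  0.19] gap 0.239
units [-0.0037  0.0004 -0.0365] twist -0.0011
```

View pics/s10c.png

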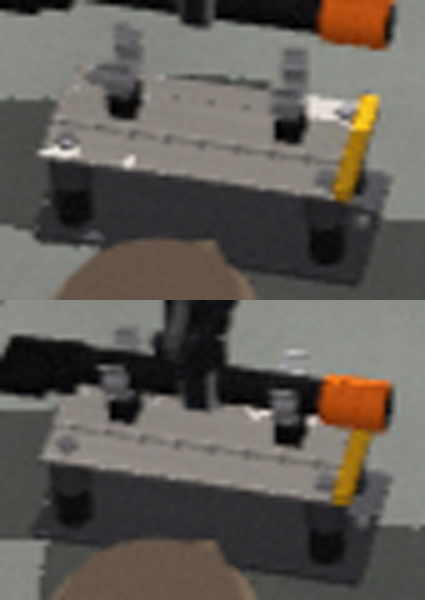

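The force fell from about 17 N to 6 N net, which is the snap, and both clips look closed around the shaft. I'll open the gripper and rise.

Request:
{"name": "move_arm", "arguments": {
  "deltas": [
    [0, 0, 0, 0, 25],
    [0, 0, 0, 0, 30],
    [0, 0, 0, 0, 40],
    [0, 0, 0, 0, 50],
    [0, 0, 0, 0, 60],
    [0, 0, 0, 0, 65],
    [0, 0, 0, 0, 65],
    [0, 0, 0, 0, 65]
  ]
}}

```text
t: 15.3
tcp_pos: [0.5076, 0.225, 0.1147]
tool_rot: [1.0, 0.018, -0.0, 0.0]
force: [-0.0, 0.2, 0.1]
finger_gap: 0.649
```

```bash
python3 - <<'E'
from h import *
to([.508,.2253,.13],2.1)
p,d=snap('side','s11')
cv2.imwrite('pics/s11c.png',cv2.resize(p[185:265,240:335,::-1],None,fx=7,fy=7,interpolation=cv2.INTER_CUBIC))
E
```

```text
t 15.3 tcp [0.5076 0.225  0.1147] yaw 2.07 tilt [-7.e-04 -2.e-04 -1.e+00] F [-0.03  0.16  0.09] M [-0.01  0.    0.  ] gap 0.649
units [ 0.0011 -0.0008 -0.0382] twist -0.0009
```

View pics/s11c.png

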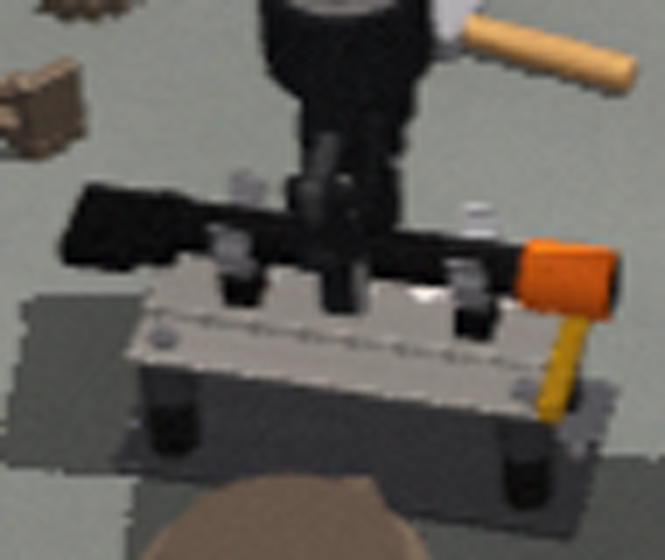

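The rail has sprung up and the tool force is zero. I'll rise straight up, then clear the view.

Request:
{"name": "move_arm", "arguments": {
  "deltas": [
    [0, 0, -0.02, 0, 65],
    [0, 0, -0.06, 0, 65],
    [0, 0, -0.11, 0, 65],
    [0, 0, -0.17, 0, 65],
    [0, 0, -0.24, 0, 65],
    [0, 0, -0.31, 0, 65],
    [0, 0, -0.37, 0, 65],
    [0, 0, -0.4, 0, 65]
  ]
}}

```text
t: 16.02
tcp_pos: [0.5092, 0.2254, 0.2791]
tool_rot: [1.0, 0.018, 0.003, -0.001]
force: [0.6, -0.3, -0.1]
finger_gap: 0.646
```

Request:
{"name": "move_arm", "arguments": {
  "deltas": [
    [0, 0.05, 0, 0, 65],
    [0, 0.13, 0, 0, 65],
    [0, 0.22, 0, 0, 65],
    [0, 0.31, 0, 0, 65],
    [0, 0.4, 0, 0, 65],
    [0, 0.49, 0, 0, 65],
    [0, 0.57, 0, 0, 65],
    [0, 0.6, 0, 0, 65]
  ]
}}

```text
t: 16.68
tcp_pos: [0.5169, -0.0186, 0.2757]
tool_rot: [1.0, 0.016, 0.001, 0.001]
force: [-0.7, 0.7, 0.3]
finger_gap: 0.651
```

```bash
python3 - <<'E'
from h import *
to([.508,.2253,.13],2.1)
p,d=snap('side','s12'); q,e=snap('top','t12')
cv2.imwrite('pics/s12c.png',np.hstack([cv2.resize(p[185:275,240:335,::-1],(570,540),interpolation=cv2.INTER_CUBIC)]))
cv2.imwrite('pics/t12c.png',cv2.resize(q[140:260,215:305,::-1],None,fx=5,fy=5,interpolation=cv2.INTER_CUBIC))
# line heights along the lance from both depth maps, slices along rail axis
a=np.radians(2.1); ax=np.array([np.cos(a),np.sin(a)]); n=np.array([-np.sin(a),np.cos(a)])
uu,vv=np.meshgrid(np.arange(640),np.arange(400))
for nm,dd in (('top',e),('side',d)):
    c=manip.get_calibration(nm); f=200/np.tan(np.radians(c['vfov'])/2); P=np.array(c['pose'])
    X=np.stack([(uu-c['cx'])/f*dd,(vv-c['cy'])/f*dd,dd],-1)@P[:3,:3].T+P[:3,3]
    X=X[dd>0]; r=X[:,:2]-[.508,.223]; s=r@ax; t=r@n; z=X[:,2]
    for lo in np.arange(-.125,.14,.02):
        m=(s>lo)&(s<lo+.02)&(abs(t)<.03)&(z>.1)&(z<.16)
        m2=(s>lo)&(s<lo+.02)&(abs(t)<.04)&(abs(z-.08)<.012)
        if m.sum()>2: print(nm,round(lo+.01,3),m.sum(),'top z',np.percentile(z[m],90).round(4),'lat',t[m].mean().round(4),t[m].min().round(4),t[m].max().round(4),'rail z',np.median(z[m2]).round(4) if m2.any() else None)
E
```

```text
t 16.68 tcp [ 0.5169 -0.0186  0.2757] yaw 1.88 tilt [ 0.0014 -0.0019 -1.    ] F [-0.67  0.67  0.29] M [ 0.01 -0.03 -0.03] gap 0.651
units [-0.0026 -0.6108  0.363 ] twist -0.0075
top -0.115 54 top z 0.1355 lat -0.0016 -0.0167 0.0158 rail z None
top -0.095 92 top z 0.1359 lat -0.002 -0.0166 0.0152 rail z 0.0814
top -0.075 68 top z 0.1335 lat -0.002 -0.0152 0.0122 rail z 0.0754
top -0.055 98 top z 0.1367 lat 0.0006 -0.0197 0.0192 rail z 0.0747
top -0.035 71 top z 0.1312 lat -0.0017 -0.012 0.0101 rail z 0.0752
top -0.015 64 top z 0.131 lat -0.0015 -0.0122 0.0101 rail z 0.0743
top 0.005 62 top z 0.1314 lat -0.0015 -0.0122 0.0097 rail z 0.0744
top 0.025 63 top z 0.1311 lat -0.0017 -0.0118 0.0098 rail z 0.075
top 0.045 85 top z 0.134 lat -0.0009 -0.02 0.0192 rail z 0.0747
top 0.065 86 top z 0.1356 lat -0.0001 -0.0197 0.0189 rail z 0.0743
top 0.085 74 top z 0.1304 lat -0.0013 -0.0165 0.0158 rail z 0.0756
top 0.105 106 top z 0.1238 lat -0.0013 -0.0217 0.021 rail z 0.074
top 0.125 113 top z 0.1199 lat -0.0014 -0.0215 0.0225 rail z None
top 0.145 13 top z 0.1171 lat -0.0001 -0.0174 0.017 rail z
[... 172 characters left out ...]
0.0087 -0.0041 0.0217 rail z 0.0769
side -0.055 90 top z 0.1369 lat 0.0054 -0.0194 0.0276 rail z 0.077
side -0.035 46 top z 0.1304 lat 0.0082 -0.0043 0.0179 rail z 0.0776
side -0.015 47 top z 0.1304 lat 0.0077 -0.0051 0.0172 rail z 0.0769
side 0.005 47 top z 0.1307 lat 0.0086 -0.0048 0.0169 rail z 0.0776
side 0.025 47 top z 0.1307 lat 0.0079 -0.009 0.0181 rail z 0.0773
side 0.045 71 top z 0.1335 lat 0.0078 -0.0189 0.0252 rail z 0.0771
side 0.065 61 top z 0.1329 lat 0.0054 -0.0174 0.0254 rail z 0.0769
side 0.085 55 top z 0.1278 lat 0.0095 -0.0159 0.0236 rail z 0.0779
side 0.105 71 top z 0.1223 lat 0.009 -0.02 0.0275 rail z 0.0763
side 0.125 69 top z 0.1199 lat 0.008 -0.0214 0.0263 rail z None
```

View pics/s12c.png

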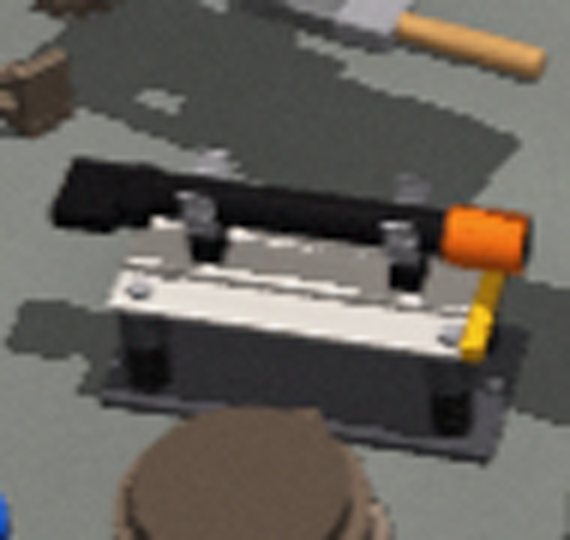

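View pics/t12c.png

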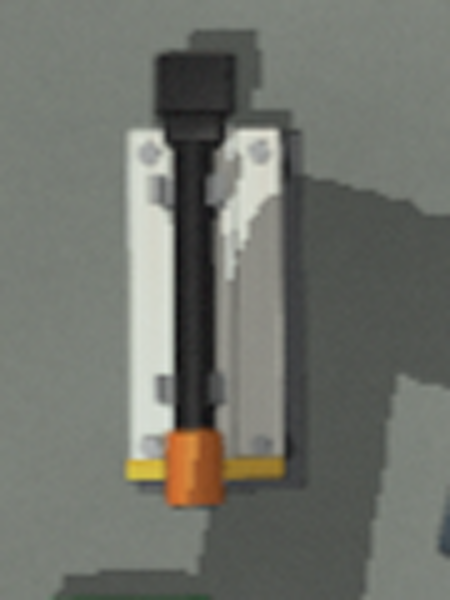

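```bash
python3 - <<'E'
from h import *
q=cv2.imread('pics/t12.png'); hsv=cv2.cvtColor(q,cv2.COLOR_BGR2HSV)
o=(hsv[...,0]<16)&(hsv[...,1]>180)&(hsv[...,2]>90); o[:,:240]=0;o[:,275:]=0
v,u=np.where(o); P=w('top',u.mean(),v.mean(),z=.132); a=np.radians(2.1)
print('cuff',P,'along',(P[:2]-[.508,.2235])@[np.cos(a),np.sin(a)])
E
```

```text
cuff [0.41169531 0.21882205 0.132     ] along -0.09641143283277773
```

View pics/t12.png

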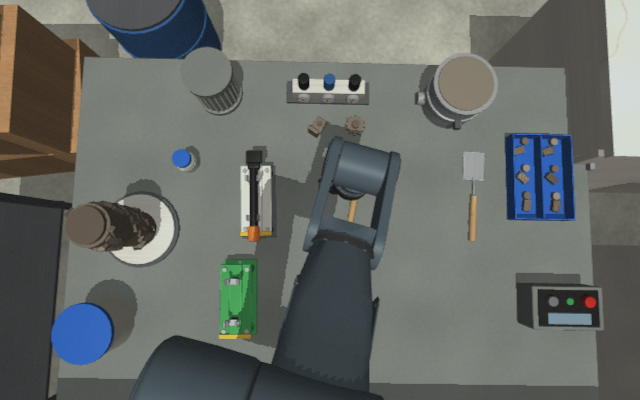

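The lance lies in the white rest at (254,195) with its orange cuff at the yellow end (253,233). The bystanders in view are where they started, and the arm is clear.

```bash
python3 -c "
from station import manip
print(manip.sign_off())"
```

```text
the job is handed in; nothing more can be done
None
```

The lance is snapped into both clips of the white rest, with its orange cuff at the yellow end. I released it and handed the job in with about 26 s of the 43 s to spare; the hand-in reports no verdict.

**Press:** I gripped the lance at mid-shaft and found it about 2 mm off-centre from the side force in the clip mouths, so I shifted it over. I then pushed down in steps of 1.5 to 3 mm. The push peaked at about 17 N net, then fell to about 6 N at the snap. I estimate the rail went down about 13 mm at most, well short of the 20 mm limit. That figure comes from the force, as I had no direct reading of the rail.

**Last checks:**
- **Height:** the bare shaft's top was level along its length at about 0.131 m, which puts the axis at roughly 0.119 m against the 0.118 m seat.
- **Along the rail:** the cuff is about 96 mm before the middle; it should be 100 mm, within 14 mm.
- **Rail:** it has sprung back to within about 1–2 mm of its starting height.
- **Surroundings:** the bystanders in view had not moved, and the arm was clear of everything.

**Disagreements:** the top-camera depth read the rail about 4 mm lower than the given height, while the side camera was within about 3 mm. I therefore relied on comparing images from the same camera. The arm hid part of the brush in the last top view; I saw nothing touch it.

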